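Gauge two tester sleeves on a pin

ROBOT

A 6-joint arm with a two-finger parallel gripper is mounted at the origin on the work surface. World frame = base frame: x ahead of the robot, y to its left, z up, the work surface at z = 0. Lengths are in m, angles in degrees, forces in N, time in s.
With the tool pointing down it reaches from about 0.275 to 1 m from the base axis. Payload 8.4 kg.
Tool frame: the origin (TCP) lies at the very end of the fingers, on their centre line; the grasp point (between the pads) lies 19 mm behind it; x points along the fingers, z is the direction in which the jaws open and shut, and the axes are right-handed (so a half turn about x gives the same grasp; the last joint's range is limited). The gripper opens to 85 mm and grips with 20 to 120 N. Pads are 22 mm wide; open, the fingers measure 114 mm over their backs; the gripper's body (76 mm by 85 mm) begins 54 mm behind the grasp point. The pads swing forward as they close: fully open they stand 13 mm farther back than shut.
Start: joints at [-64.882, 20.225, 93.587, -0, 66.188, -0.138], TCP at [0.267, -0.565, 0.231] pointing down, gripper open.
Joint ranges: [-150.9, 150.9], [-52.94, 120.26], [3.33, 152.33], [-74.26, 254.26], [0, 154.13], [-172.89, 172.89]. Speed limits (degrees/s): [127.2, 127.2, 159.86, 180, 180, 180].

INTERFACE

Orientations are given as [roll, pitch, yaw] about the fixed x, y, z axes, in that order (R = Rz(yaw) Ry(pitch) Rx(roll)).
In Python, from bench import ctrl, optics, job gives the robot as it stands.
- The arm moves only by the shell command python3 -m jog 'ROWS' [FORCE]. ROWS is JSON, a list of rows, each a list of 3 entries, a list of its own where there are three numbers: the finger opening in m, from 0 to 0.0854, then the shift along the tool's x, y, z in m, then the turn about the tool's x in rad. A call has 1 to 5 rows; each row is the pose to reach, as a shift and turn from the pose commanded when the call began, along the tool's axes at that moment; what a row does not reach only later rows make up. A row lasts 1/10 s, in which the tool goes at most 50 mm and 8.59 degrees, less where a joint would pass 70% of its speed; a pose out of reach is approached as far as the arm can. A call with a gripper value outside its range is refused whole. The fingers move at their own pace and stop on an object; FORCE is the grip in N (left out, the last holds). Time passes only in rows, so rows that repeat a pose let the fingers close. It gives the time, the measured TCP pose, the force and the opening at its end, in the units of the state.
- ctrl.get_state(): the state, without advancing time (a new reading comes with each control period).
- optics.capture(name): name is "side" or "top" or "wrist"; returns a dict with "pixels" (480x640x3 uint8, red, green, blue), "range_z" (480x640 float32, m along the optical axis (not along the pixel's ray), 0 where there is no reading), "fx", "fy", "cx", "cy" (pixels), "k1" (the pictures are not rectified: a ray, as slopes to the right and down, at radius r is drawn at 1 + k1 r^2 times it, then the intrinsics apply), "xyz" and "orientation" of the camera in the world; the wrist camera has in their place "tool_from_camera" (4x4, takes a point from camera to tool coordinates, whose origin is the TCP and whose axes are the tool frame's). Camera axes: x right, y down, z forward; pixel columns grow to the right and rows downward; lengths in m; the calibration is good to about 2 mm. A picture is of the moment at which its call begins: read the wrist's pose just before it.
- job.finish_job(): hands the job in, once; it reports no verdict.
The state is a dict: "t": time; "q": joint angles; "qd": joint speeds; "joint_torque": joint torques, N m; "tool_pos": TCP position; "eef_rot": TCP orientation; "wrist_force": force on the tool from outside, world axes, zero at the start; "wrist_torque": the same for the moment, N m; "width": finger opening in m.
Only numpy, scipy, OpenCV 4.12 (cv2) and the standard library are available. Lean on these libraries where they do the work, as an engineer would, in place of code of your own. Each camera call takes 0.05 s, during which the arm holds its last target.

TASK

Sort the two aluminium sleeves by the gauge pin: slide the one whose bore fits over the steel pin down until it sits fully home on the plate, and leave it there. Put the one whose bore is too small for the pin into the red reject tray.

Things in the scene. Friction and masses are not known exactly. Their poses are not given: they have to be found in the camera images.
- wide_mid (a point): The sleeve that fits: a plain bare-aluminium tube standing on end, outside diameter 46 mm, height 50 mm, bore 31 mm right through (wall 7.5 mm), about 0.12 kg. The point is its centre, on its axis half-way up (25 mm above its foot); z is its axis. Alike outside to the other aluminium sleeve, with which, and with a solid black plastic cylinder of the same size, it may have changed places.
- narrow_mid (a point): The sleeve that does not fit: a plain bare-aluminium tube standing on end, outside diameter 46 mm, height 50 mm, bore 17 mm right through (wall 14.5 mm), about 0.19 kg. The point is its centre, on its axis half-way up (25 mm above its foot); z is its axis.
- pin_seat (a point): The foot of the upright steel gauge pin, on the pin's axis at the top face of the plate it stands on; z is up along the pin. The pin is 24 mm in diameter for its lower 30 mm, then narrows as a cone to a 10 mm wide tip, 55 mm above this point. The plate (100 x 80 mm dark steel on a black base 130 x 110 mm) is 16 mm high above the table and does not move. A sleeve fully home stands on the plate around the pin, its centre 25 mm above this point.
- tray_in (a point): Centre of the inner floor of the open red plastic reject tray, 160 x 160 mm outside, 25 mm high above the table, walls 5 mm thick, floor about 5 mm thick; x and y run along its sides, z up. It is heavy and does not move.
Not all that is in view belongs to the job. Leave any pink or yellow look-alike of the part that bears wide_mid alone.

How it is judged (in metres and radians):
At the end, for the whole second after the job is handed in: Wide-bored sleeve upright (10 deg) around the pin, axis within 10 mm of the pin's, centre 18 to 31 mm above the plate; narrow-bored sleeve in the red tray, standing or lying, centre within 62 mm of the tray's centre along each side, 10 to 40 mm above its floor; both at rest (horizontal distance between wide_mid and pin_seat below 0.01 m and z of wide_mid in the frame of pin_seat between 0.018 and 0.031 m and angle between wide_mid's own z axis and vertical below 0.17 rad and x of narrow_mid in the frame of tray_in between -0.062 and 0.062 m and y of narrow_mid in the frame of tray_in between -0.062 and 0.062 m and z of narrow_mid in the frame of tray_in between 0.01 and 0.04 m and linear speed of each of wide, narrow below 0.03 m/s); the robot touches nothing.
It also fails if it takes over 53 s, if anything falls off the work surface, if the arm or the gripper's body presses on something with over 40 N, if the wrist force passes 120 N, or if a joint passes its speed limit or range.

## Working session

There is one attempt and no reset: what is moved stays moved. The work goes in short steps, Python scripts to look and compute and a shell command to move; the robot and the scene stay as the last step left them, time stands still between calls to the robot, and variables do not carry over. Pictures are saved under pics/ and viewed, and the job is handed in when it is done.

```bash
ls; mkdir -p pics
cat > h.py <<'E'
import numpy as np, cv2, json
from scipy.spatial.transform import Rotation as Ro
from bench import ctrl, optics, job
def R(e): return Ro.from_euler('xyz',e,degrees=True).as_matrix()
def grab(n):
    s=ctrl.get_state(); c=optics.capture(n)
    if 'xyz' in c: c['T']=(R(c['orientation']),np.array(c['xyz']))
    else:
        M=np.array(c['tool_from_camera']); Rt=R(s['eef_rot'])
        c['T']=(Rt@M[:3,:3], Rt@M[:3,3]+np.array(s['tool_pos']))
    return c
def ray(c,u,v):
    K=np.array([[c['fx'],0,c['cx']],[0,c['fy'],c['cy']],[0,0,1]],float)
    p=cv2.undistortPoints(np.array([[[u,v]]],float),K,np.array([c['k1'],0,0,0.]))[0,0]
    return c['T'][1], c['T'][0]@np.array([p[0],p[1],1])
def onz(c,u,v,z):
    o,d=ray(c,u,v); return o+d*(z-o[2])/d[2]
def dep(c,u,v):
    o,d=ray(c,u,v); return o+d*float(c['range_z'][int(v),int(u)])
def save(c,f): cv2.imwrite('pics/'+f,c['pixels'][:,:,::-1])
E
python3 - <<'E'
from h import *
print(ctrl.get_state())
for n in ['side','top','wrist']:
    c=grab(n); save(c,n+'0.png'); print(n,c['fx'],c['cx'],c['cy'],c['k1'],c['T'])
    np.save(n+'0.npy',c,allow_pickle=True)
E
```

```text
pics
{'t': 0.0, 'q': array([-6.48812182e+01,  2.02610494e+01,  9.36294790e+01,  5.42145415e-04,
        6.61864926e+01, -1.37492813e-01]), 'qd': array([-0.04290146,  0.0681154 ,  0.02449214,  0.03727334, -0.10332715,
       -0.0699819 ]), 'joint_torque': array([ 4.04086040e-04, -6.05252409e+01, -3.42065227e+01, -9.90897365e-05,
        9.48579371e-03,  3.13968030e-05]), 'tool_pos': array([ 0.26647066, -0.56482827,  0.23057433]), 'eef_rot': array([179.49376597,  89.92297734, 114.74982131]), 'wrist_force': array([-0.70278937,  0.57422668,  0.49482414]), 'wrist_torque': array([ 0.00556401, -0.0065465 , -0.02331105]), 'width': 0.08590770050709477}
side 523.461276896238 317.54171335409785 240.0294163335525 -0.00044092062631504564 (array([[-0.79146656, -0.33468106,  0.51143844],
       [-0.61067776,  0.46799675, -0.63878926],
       [-0.02556086, -0.81790442, -0.57478605]]), array([0.02120008, 0.71311988, 0.64911345]))
top 473.86195413722476 316.4295079378123 243.027405518348 0.026746910281977385 (array([[ 0.00455614, -0.99426628,  0.10683541],
       [-0.99968268, -0.0018818 ,  0.02511984],
       [-0.02477477, -0.10691596, -0.99395935]]), array([0.45956958, 0.02413188, 1.2134096 ]))
wrist 348.66768504738735 322.2893060534853 240.8321919663691 -0.028537754775408656 (array([[ 0.42663261, -0.85895765, -0.28315434],
       [-0.90442365, -0.40572859, -0.13191729],
       [-0.00157244,  0.3123717 , -0.94995866]]), array([ 0.33933466, -0.53053084,  0.37309117]))
```

View pics/top0.png

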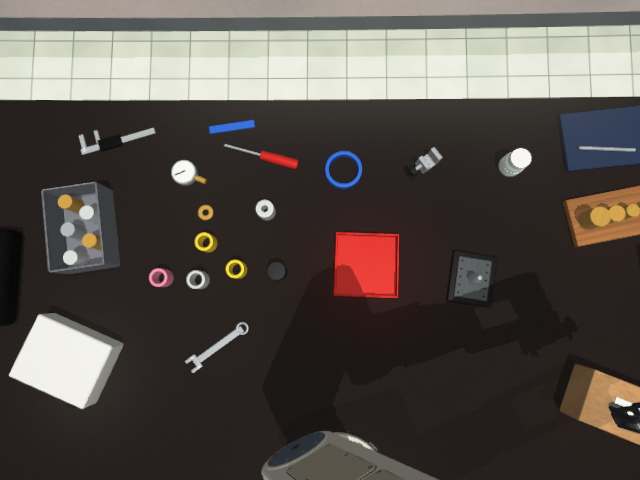

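View pics/side0.png

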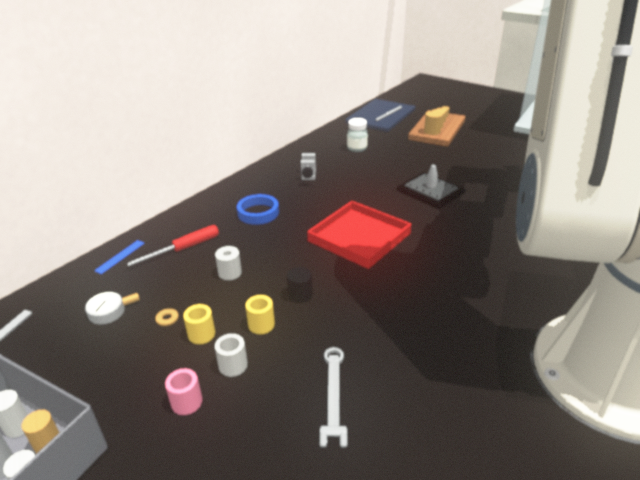

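View pics/wrist0.png

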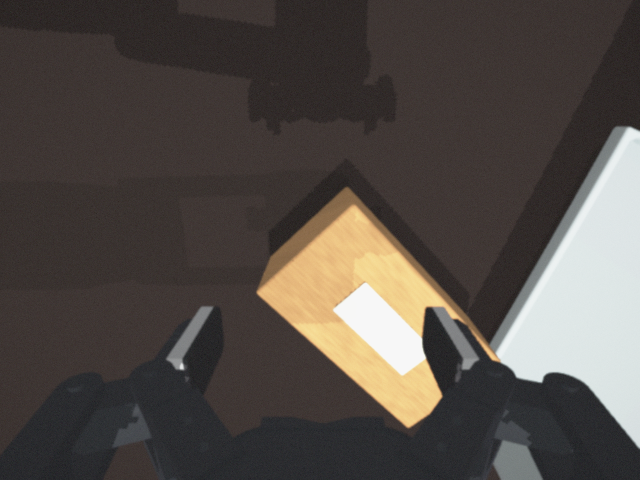

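The top view shows bare-aluminium rings at about (198,279), with a wide bore, and (265,209), with a narrow bore. The red tray is at (366,265) and the pin plate at (472,278). Candidates for the sleeves are:
- grey (198,279)
- grey (265,209)
- pink (160,277)
- yellow (205,242) and (235,268)
- black solid (276,270)
- white and tan cylinders in the box, around (80,228)
- white gauge (184,172)
- white jar (515,162)

I'll check the two grey ones in a close crop and measure them.

Run:
```python
from h import *
t=np.load('top0.npy',allow_pickle=True).item(); s=np.load('side0.npy',allow_pickle=True).item()
a=cv2.resize(t['pixels'][190:300,140:300],None,fx=5,fy=5,interpolation=cv2.INTER_CUBIC)[:, :, ::-1]
b=cv2.resize(s['pixels'][230:420,150:330],None,fx=3,fy=3)[:, :, ::-1]
cv2.imwrite('pics/crop_t.png',a[:, :800]); cv2.imwrite('pics/crop_s.png',b)
e=cv2.resize(t['pixels'][225:310,325:505],None,fx=4,fy=4,interpolation=cv2.INTER_CUBIC)[:, :, ::-1]
cv2.imwrite('pics/crop_p.png',e)
for n,(u,v) in dict(wide_wall=(190,274),nar=(272,204),yel=(235,261),tab=(300,220)).items(): print(n,dep(t,u,v))
for n,(u,v) in dict(wide=(198,279),nar=(265,209)).items(): print(n,onz(t,u,v,.05))
print('pin',onz(t,480,278,.071),'tray',onz(t,366,265,.02))
```

```text
wide_wall [0.50720966 0.36442184 0.05138538]
nar [0.68174245 0.164527   0.05354232]
yel [0.53950303 0.25408032 0.05164277]
tab [0.64953188 0.09750951 0.00258629]
wide [0.49503374 0.34465533 0.05      ]
nar [0.66976186 0.18227845 0.05      ]
pin [ 0.49944393 -0.33651501  0.071     ] tray [ 0.53252581 -0.07061006  0.02      ]
```

View pics/crop_t.png

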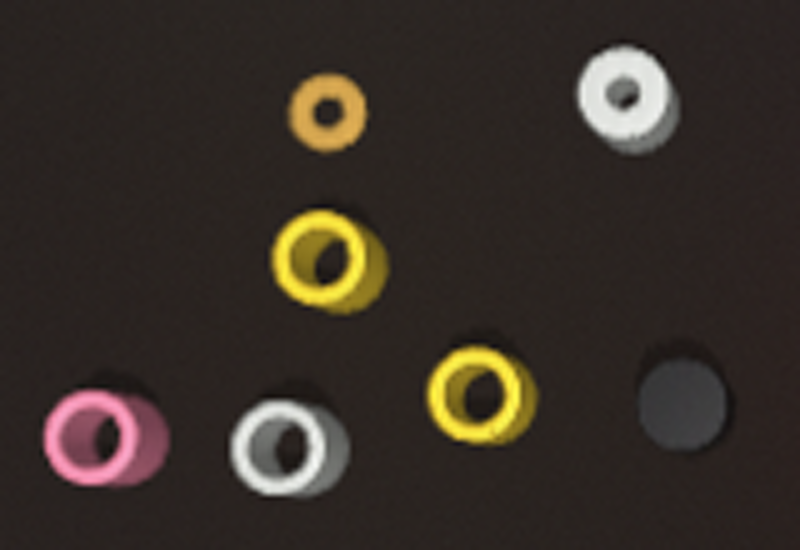

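View pics/crop_s.png

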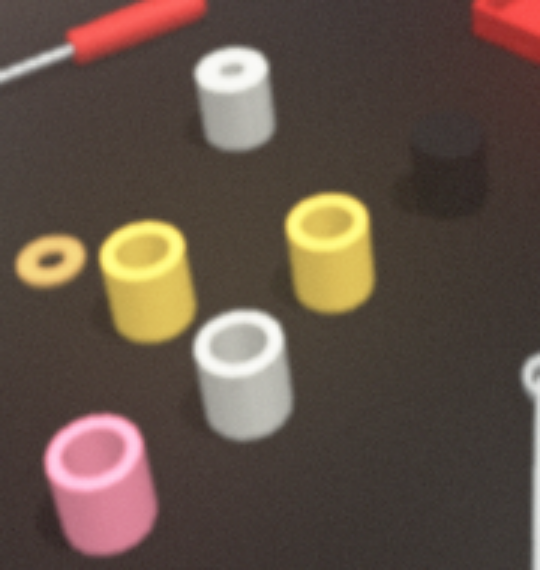

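View pics/crop_p.png

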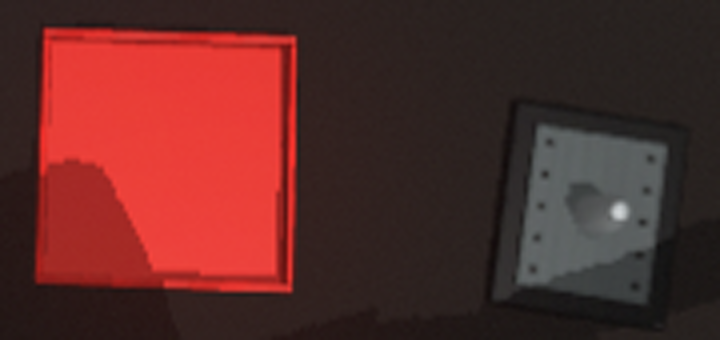

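The crop confirms it: wide bore at (195.8,279.6), narrow bore at (264.8,208.6), and a pin tip at (480,277.8). Next I'll triangulate them from the top and side views.

```bash
cat >> h.py <<'E'
def tri(c1,p1,c2,p2):
    o1,d1=ray(c1,*p1);o2,d2=ray(c2,*p2)
    A=np.stack([d1,-d2],1); x=np.linalg.lstsq(A,o2-o1,rcond=None)[0]
    a=o1+d1*x[0];b=o2+d2*x[1]; return (a+b)/2,np.linalg.norm(a-b)
def rim(c,box,thr,sat=None):
    u0,v0,u1,v1=box; im=c['pixels'][v0:v1,u0:u1]
    im=cv2.resize(im,None,fx=4,fy=4,interpolation=cv2.INTER_CUBIC); g=im.min(2)
    m=(g>thr).astype(np.uint8); cs,_=cv2.findContours(m,cv2.RETR_EXTERNAL,cv2.CHAIN_APPROX_NONE)
    k=max(cs,key=cv2.contourArea); e=cv2.fitEllipse(k)
    return ((e[0][0]+.5)/4-.5+u0,(e[0][1]+.5)/4-.5+v0),(e[1][0]/4,e[1][1]/4)
E
python3 - <<'E'
from h import *
t=np.load('top0.npy',allow_pickle=True).item(); s=np.load('side0.npy',allow_pickle=True).item()
for n,bt,bs in (('wide',(180,262,217,296),(207,325,257,382)),('nar',(250,195,282,225),(208,240,250,285))):
    for thr in (150,170,185,200):
        try: print(n,thr,'top',np.round(rim(t,bt,thr),1).tolist(),'side',np.round(rim(s,bs,thr),1).tolist())
        except Exception as ex: print(n,thr,ex)
for n,b in (('wide',(207,325,257,382)),('nar',(208,240,250,285))):
    g=s['pixels'].min(2); u=(b[0]+b[2])//2-4; print(n,u,g[b[1]:b[3]:2,u])
# pin side crop
cv2.imwrite('pics/pin_s.png',cv2.resize(s['pixels'][150:215,385:475],None,fx=8,fy=8,interpolation=cv2.INTER_CUBIC)[:,:,::-1])
E
```

```text
wide 150 top [[195.3, 279.2], [18.0, 18.3]] side [[230.9, 353.3], [30.2, 44.6]]
wide 170 top [[195.3, 279.2], [17.6, 17.9]] side [[231.4, 350.6], [27.4, 42.2]]
wide 185 top [[195.4, 279.2], [17.3, 17.6]] side [[229.3, 344.7], [22.1, 29.4]]
wide 200 top [[195.4, 279.3], [16.9, 17.2]] side [[229.2, 344.5], [21.2, 29.0]]
nar 150 top [[264.3, 208.3], [17.6, 17.8]] side [[228.2, 261.3], [23.8, 36.0]]
nar 170 top [[264.3, 208.3], [17.3, 17.3]] side [[228.8, 258.5], [21.4, 32.6]]
nar 185 top [[264.2, 208.3], [16.9, 17.0]] side [[226.9, 253.4], [14.9, 23.5]]
nar 200 top [[264.2, 208.3], [16.5, 16.7]] side [[226.8, 253.3], [14.1, 23.0]]
wide 228 [ 57  60  57  61 143 238 226 180 176 178 177 177 180 219 244 214 168 166
 169 169 167 168 170 166 165 145  75  55  55]
nar 225 [ 60  61  67 176 244 237 189 190 237 245 215 164 163 161 162 163 161 159
 158 152  90  60  55]
```

View pics/pin_s.png

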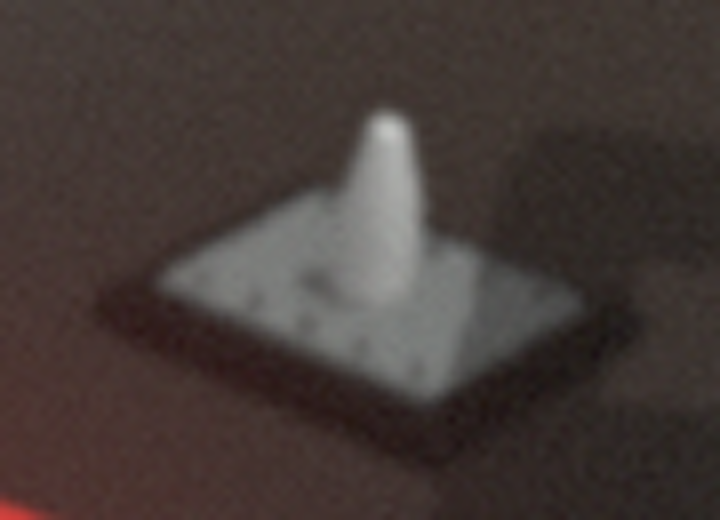

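Run:
```python
from h import *
t=np.load('top0.npy',allow_pickle=True).item(); s=np.load('side0.npy',allow_pickle=True).item()
P=dict(wide=((195.35,279.2),(229.3,344.7)),nar=((264.25,208.3),(226.9,253.4)),tip=((479.6,277.3),(433.2,164.6)),
 TL=((459,255.6),(404,185.2)),BR=((487.1,300.6),(457.7,187.1)),BL=((453.8,296.1),(438.3,199.8)))
for n,(a,b) in P.items(): print(n,tri(t,a,s,b))
c=[(335.4,231.6),(398.9,233.6),(397.9,297.9),(333.6,295.4)]
for z in (.025,): 
  q=np.array([onz(t,*p,z) for p in c]);print(q,q.mean(0))
for n,(u,v) in dict(wide=P['wide'][0],nar=P['nar'][0]).items():print(n,onz(t,u,v,.05))
st=ctrl.get_state(); print(R(st['eef_rot']).round(4),st['tool_pos'])
```

```text
wide (array([0.49435128, 0.35139905, 0.04850665]), np.float64(0.0005826549006216722))
nar (array([0.67147259, 0.18410175, 0.04866651]), np.float64(0.000781437150665304))
tip (array([ 0.50091681, -0.33521429,  0.0725586 ]), np.float64(0.0002906877913257001))
TL (array([ 0.55759504, -0.30462858,  0.0125317 ]), np.float64(0.0002401104108926945))
BR (array([ 0.44584803, -0.3701047 ,  0.01315415]), np.float64(0.0006807377748906199))
BL (array([ 0.45637039, -0.28866046,  0.01323766]), np.float64(0.0005903816976007789))
[[ 0.61644009  0.00634413  0.025     ]
 [ 0.61155008 -0.15325008  0.025     ]
 [ 0.45088503 -0.1484709   0.025     ]
 [ 0.4562062   0.01079336  0.025     ]] [ 0.53377035 -0.07114587  0.025     ]
wide [0.49452484 0.35118144 0.05      ]
nar [0.67153095 0.18418247 0.05      ]
[[-4.000e-04  9.044e-01  4.267e-01]
 [ 9.000e-04  4.267e-01 -9.044e-01]
 [-1.000e+00 -0.000e+00 -1.000e-03]] [ 0.26652138 -0.56495446  0.2307372 ]
```

Triangulated heights match the text: sleeve tops at 0.049 and pin tip at 0.072. Plate centre is (0.502,-0.337) against a tip of (0.501,-0.335). I'll take the narrow sleeve first, turning the jaws to heading ~37°, which also clears the neighbours of the wide sleeve.

```bash
cat > d.py <<'E'
import sys
from h import *
# usage: d.py x y z heading : tool-frame shift/turn needed from the present pose
s=ctrl.get_state(); Rt=R(s['eef_rot']); p=np.array(s['tool_pos'])
g=np.array([float(a) for a in sys.argv[1:4]])
h=np.degrees(np.arctan2(Rt[1,2],Rt[0,2]))
print('t',round(s['t'],2),'pos',p.round(4),'head',h.round(2),'tilt',(1+Rt[2,0]).round(5),'q',np.round(s['q'],1),'F',np.round(s['wrist_force'],1),'w',round(s['width'],4))
print('shift',(Rt.T@(g-p)).round(4), 'turn', round(-np.radians(float(sys.argv[4])-h),4) if len(sys.argv)>4 else '')
E
python3 -m jog '[[0.0854,[0,0.686,-0.505],-1.775],[0.0854,[0,0.686,-0.505],-1.775],[0.0854,[0,0.686,-0.505],-1.775],[0.0854,[0,0.686,-0.505],-1.775],[0.0854,[0,0.686,-0.505],-1.775]]' 40
python3 d.py 0.6715 0.1842 0.15 37
```

```text
t: 0.65
tool_pos: [0.3859, -0.3435, 0.2312]
eef_rot: [120.1, 90.0, 98.7]
wrist_force: [1.0, -0.8, 0.4]
width: 0.085
t 0.65 pos [ 0.3859 -0.3435  0.2312] head -21.44 tilt 0.0 q [-41.8  10.6 106.7   0.   62.7 -20.4] F [ 1.  -0.8  0.4] w 0.085
shift [0.0812 0.5955 0.0729] turn -1.0201
```

```bash
python3 -m jog '[[0.0854,[0.08,0.5955,0.073],-1.02],[0.0854,[0.08,0.5955,0.073],-1.02],[0.0854,[0.08,0.5955,0.073],-1.02],[0.0854,[0.08,0.5955,0.073],-1.02],[0.0854,[0.08,0.5955,0.073],-1.02]]'
python3 d.py 0.6715 0.1842 0.15 37
```

```text
t: 1.15
tool_pos: [0.5053, -0.1261, 0.198]
eef_rot: [-54.8, 90.0, -33.3]
wrist_force: [0.7, -1.8, -0.4]
width: 0.0857
t 1.15 pos [ 0.5053 -0.1261  0.198 ] head 21.55 tilt 0.0 q [-14.2  13.1 108.2  -0.   58.7 -35.7] F [ 0.7 -1.8 -0.4] w 0.0857
shift [0.048  0.2276 0.2686] turn -0.2696
```

```bash
python3 -m jog '[[0.0854,[0.048,0.2276,0.2686],-0.27],[0.0854,[0.048,0.2276,0.2686],-0.27],[0.0854,[0.048,0.2276,0.2686],-0.27],[0.0854,[0.048,0.2276,0.2686],-0.27],[0.0854,[0.048,0.2276,0.2686],-0.27]]'
python3 d.py 0.6715 0.1842 0.15 37
```

```text
t: 1.65
tool_pos: [0.6236, 0.0916, 0.164]
eef_rot: [167.5, 90.0, -155.8]
wrist_force: [1.4, -0.3, 0.6]
width: 0.0853
t 1.65 pos [0.6236 0.0916 0.164 ] head 36.69 tilt 0.0 q [  8.2  24.6  96.3  -0.   59.1 -28.5] F [ 1.4 -0.3  0.6] w 0.0853
shift [0.014  0.0456 0.0937] turn -0.0055
```

```bash
python3 -m jog '[[0.0854,[0.014,0.0456,0.0937],-0.005],[0.0854,[0.014,0.0456,0.0937],-0.005],[0.0854,[0.014,0.0456,0.0937],-0.005],[0.0854,[0.014,0.0456,0.0937],-0.005]]'
python3 d.py 0.6715 0.1842 0.012 37
python3 - <<'E'
from h import *
c=grab('wrist');save(c,'w1.png')
E
```

```text
t: 2.05
tool_pos: [0.6707, 0.1833, 0.1494]
eef_rot: [162.8, 89.9, -160.1]
wrist_force: [0.1, -0.3, -0.2]
width: 0.0853
t 2.05 pos [0.6707 0.1833 0.1494] head 37.08 tilt 0.0 q [ 15.2  30.8  88.   -0.   61.2 -21.9] F [ 0.1 -0.3 -0.2] w 0.0853
shift [1.374e-01 1.000e-04 1.400e-03] turn 0.0014
```

View pics/w1.png

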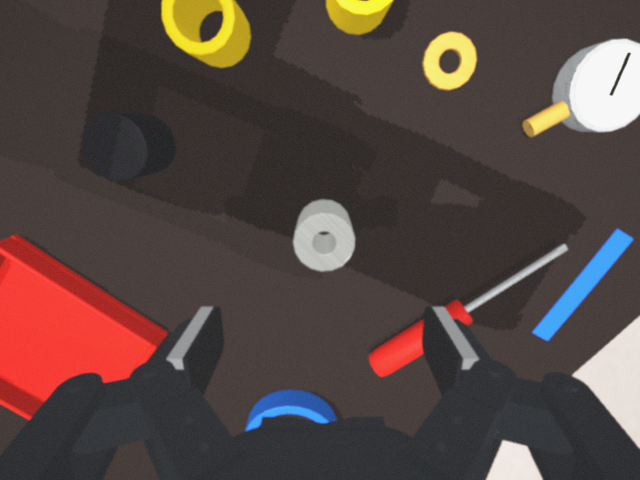

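The wrist view shows the narrow sleeve with its bore at (324,241). It is centred between the jaws, and the screwdriver and ring are well outside them. I'll check its position from this view, then go down.

```bash
python3 - <<'E'
from h import *
c=grab('wrist');print(onz(c,324,242,.05),dep(c,340,250),dep(c,300,245))
E
python3 -m jog '[[0.0854,[0.045,0,0.001],0],[0.0854,[0.09,0,0.001],0],[0.0854,[0.125,0,0.001],0],[0.0854,[0.137,0,0.001],0],[0.0854,[0.137,0,0.001],0]]'
python3 d.py 0.6715 0.1842 0.012 37
```

```text
[0.67162171 0.182726   0.05      ] [0.68474649 0.18492173 0.05018035] [0.65894409 0.17028085 0.05006927]
t: 2.65
tool_pos: [0.6705, 0.1811, 0.0123]
eef_rot: [159.3, 89.8, -163.9]
wrist_force: [0.0, 0.5, 0.4]
width: 0.0858
t 2.65 pos [0.6705 0.1811 0.0123] head 36.88 tilt 0.0 q [ 15.   40.1  91.7  -0.   48.4 -21.9] F [0.  0.5 0.4] w 0.0858
shift [0.0003 0.0018 0.0027] turn -0.0021
```

```bash
python3 -m jog '[[0.03,[0,0,0],0],[0.03,[0,0,0],0],[0.03,[0,0,0],0],[0.03,[0,0,0],0],[0.03,[0,0,0],0]]' 40
python3 d.py 0.534 -0.071 0.14 37
```

```text
t: 3.15
tool_pos: [0.6731, 0.183, 0.0159]
eef_rot: [-25.3, 89.8, 11.7]
wrist_force: [-0.9, -0.5, 6.2]
width: 0.0451
t 3.15 pos [0.6731 0.183  0.0159] head 36.96 tilt 0.0 q [ 15.1  39.9  91.5  -0.   48.4 -21.9] F [-0.9 -0.5  6.2] w 0.0451
shift [-0.1247 -0.1194 -0.2635] turn -0.0007
```

```bash
python3 -m jog '[[0.03,[-0.045,0,0],0],[0.03,[-0.09,0,0],0],[0.03,[-0.11,-0.01,-0.02],0],[0.03,[-0.11,-0.03,-0.065],0],[0.03,[-0.11,-0.05,-0.11],0]]'
python3 d.py 0.534 -0.071 0.13 37
python3 - <<'E'
from h import *
for i in range(3): print(ctrl.get_state()['tool_pos'])
c=grab('wrist');save(c,'w2.png')
print(ctrl.get_state()['tool_pos'])
E
```

```text
t: 3.65
tool_pos: [0.6142, 0.0763, 0.1256]
eef_rot: [-32.3, 89.8, 4.8]
wrist_force: [-0.1, -2.3, -2.2]
width: 0.0452
t 3.65 pos [0.6142 0.0763 0.1256] head 37.06 tilt 1e-05 q [  6.9  26.1  99.5  -0.   54.1 -30.1] F [-0.1 -2.3 -2.2] w 0.0452
shift [-0.0048 -0.0692 -0.1527] turn 0.0011
[0.61419183 0.07626528 0.125562  ]
[0.61419183 0.07626528 0.125562  ]
[0.61419183 0.07626528 0.125562  ]
[0.60872755 0.07008196 0.12418893]
```

View pics/w2.png

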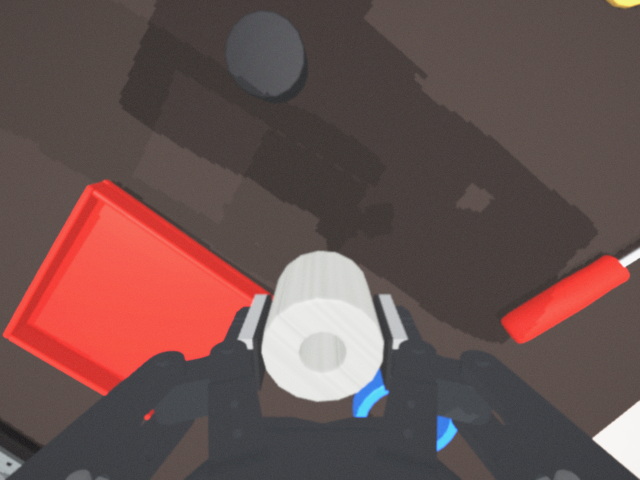

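The narrow sleeve is firmly held (top at (323,340)). On to the tray.

```bash
python3 d.py 0.534 -0.071 0.12 37; python3 -m jog '[[0.03,[0.0,-0.02,-0.045],0],[0.03,[0,-0.04,-0.09],0],[0.03,[0,-0.067,-0.145],0],[0.03,[0,-0.067,-0.145],0],[0.03,[0.01,-0.067,-0.145],0]]'
python3 d.py 0.534 -0.071 0.022 37
```

```text
t 3.7 pos [0.6087 0.0701 0.1242] head 36.98 tilt 1e-05 q [  6.5  25.9 100.1  -0.2  54.2 -30.3] F [-5.2 -4.7 -3.4] w 0.0454
shift [ 0.0049 -0.0678 -0.1445] turn -0.0004
t: 4.2
tool_pos: [0.5389, -0.0657, 0.1151]
eef_rot: [-45.4, 89.8, -8.6]
wrist_force: [1.1, 0.1, -1.6]
width: 0.045
t 4.2 pos [ 0.5389 -0.0657  0.1151] head 36.8 tilt 1e-05 q [ -7.1  21.1 109.5  -0.   49.2 -43.9] F [ 1.1  0.1 -1.6] w 0.045
shift [ 0.0931 -0.0011 -0.0073] turn -0.0034
```

```bash
python3 -m jog '[[0.03,[0.04,0,-0.006],0],[0.03,[0.075,0,-0.006],0],[0.03,[0.089,0,-0.006],0],[0.03,[0.092,0,-0.006],0],[0.03,[0.092,0,-0.006],0]]'
python3 d.py 0.534 -0.071 0.020 37
```

```text
t: 4.7
tool_pos: [0.5339, -0.0667, 0.0214]
eef_rot: [122.8, 90.0, 159.8]
wrist_force: [0.3, -0.1, -2.1]
width: 0.0455
t 4.7 pos [ 0.5339 -0.0667  0.0214] head 37.01 tilt 0.0 q [ -7.3  29.4 112.4   0.   38.2 -44.3] F [ 0.3 -0.1 -2.1] w 0.0455
shift [ 0.0014 -0.0034 -0.0025] turn 0.0002
```

Still carrying its weight, 1–2 mm above the floor. I'll lower 2 mm, open, and withdraw.

```bash
python3 -m jog '[[0.03,[0.002,0,0],0],[0.0854,[0.002,0,0],0],[0.0854,[0.001,0,0],0],[0.0854,[0,0,0],0],[0.0854,[0,0,0],0]]'
python3 -m jog '[[0.0854,[-0.03,0,0],0],[0.0854,[-0.075,0,0],0],[0.0854,[-0.12,0,0],0],[0.0854,[-0.13,0,0],0]]'
python3 - <<'E'
from h import *
c=grab('wrist');save(c,'w3.png')
E
python3 d.py 0.4944 0.3513 0.15 37
```

```text
t: 5.2
tool_pos: [0.5339, -0.0677, 0.0218]
eef_rot: [-44.0, 90.0, -7.1]
wrist_force: [-0.1, 0.7, -0.2]
width: 0.0853
t: 5.6
tool_pos: [0.5363, -0.0681, 0.1564]
eef_rot: [-44.3, 89.6, -7.3]
wrist_force: [0.5, 0.3, -0.1]
width: 0.0856
t 5.65 pos [ 0.5361 -0.0681  0.1558] head 36.95 tilt 2e-05 q [ -7.4  17.6 108.3   0.   53.7 -44.3] F [-0.1  0.3  1.8] w 0.0853
shift [0.0051 0.3602 0.2188] turn -0.0008
```

View pics/w3.png

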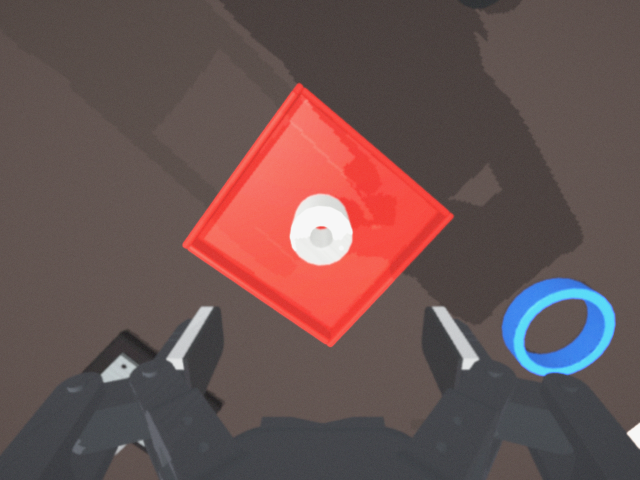

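The narrow sleeve stands centred in the tray (top at (321,236)). Next is the wide sleeve, 0.42 m away.

```bash
python3 -m jog '[[0.0854,[0,0.36,0.219],0],[0.0854,[0,0.36,0.219],0],[0.0854,[0,0.36,0.219],0],[0.0854,[0,0.36,0.219],0],[0.0854,[0,0.36,0.219],0]]'
python3 d.py 0.4944 0.3513 0.15 37
```

```text
t: 6.15
tool_pos: [0.5078, 0.1827, 0.1501]
eef_rot: [164.0, 89.9, -159.0]
wrist_force: [1.8, 0.5, 0.1]
width: 0.0856
t 6.15 pos [0.5078 0.1827 0.1501] head 36.94 tilt 0.0 q [ 19.6  18.2 108.3  -0.   53.6 -17.3] F [1.8 0.5 0.1] w 0.0856
shift [1.000e-04 1.428e-01 9.070e-02] turn -0.0011
```

```bash
python3 -m jog '[[0.0854,[0,0.143,0.091],0],[0.0854,[0,0.143,0.091],0],[0.0854,[0,0.143,0.091],0],[0.0854,[0,0.143,0.091],0],[0.0854,[0,0.143,0.091],0]]'
python3 d.py 0.4944 0.3513 0.15 37
python3 - <<'E'
from h import *
c=grab('wrist');save(c,'w4.png');np.save('w4.npy',c,allow_pickle=True)
E
```

```text
t: 6.65
tool_pos: [0.4948, 0.3522, 0.15]
eef_rot: [165.2, 89.9, -157.6]
wrist_force: [0.6, -0.7, -0.3]
width: 0.0854
t 6.65 pos [0.4948 0.3522 0.15  ] head 37.14 tilt 0.0 q [35.3 23.7 99.9  0.  56.6 -1.8] F [ 0.6 -0.7 -0.3] w 0.0854
shift [-0.     -0.0005 -0.0008] turn 0.0024
```

View pics/w4.png

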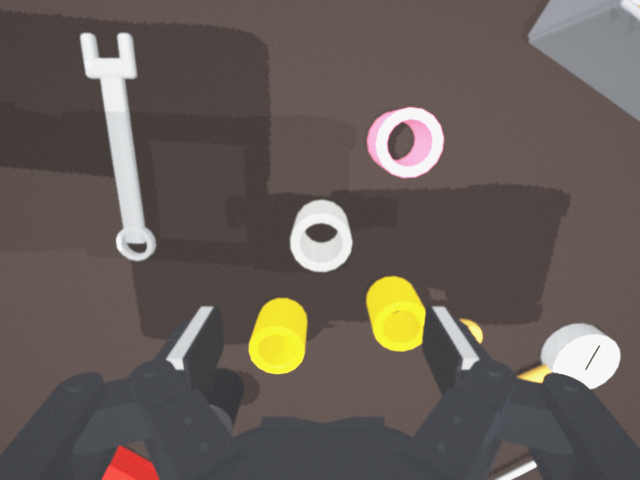

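The wide sleeve is at (321,240) with its bore clearly visible. The jaws' line to left and right is clear: yellows at (278,340) and (398,320), pink at (408,142).

```bash
python3 - <<'E'
from h import *
c=np.load('w4.npy',allow_pickle=True).item();print(rim(c,(285,205,360,280),190),onz(c,321,241,.05))
E
python3 -m jog '[[0.0854,[0.045,0,0],0],[0.0854,[0.09,0,0],0],[0.0854,[0.125,0,0],0],[0.0854,[0.135,0,0],0],[0.0854,[0.135,0,0],0]]'
python3 -m jog '[[0.03,[0,0,0],0],[0.03,[0,0,0],0],[0.03,[0,0,0],0],[0.03,[0,0,0],0]]' 40
python3 d.py 0.4944 0.3513 0.15 37
```

```text
((320.7718925476074, 237.31199645996094), (60.9161262512207, 68.9914779663086)) [0.49386711 0.35220928 0.05      ]
t: 7.2
tool_pos: [0.4949, 0.3479, 0.015]
eef_rot: [-179.3, 89.8, -142.5]
wrist_force: [0.5, -0.4, -0.6]
width: 0.0857
t: 7.6
tool_pos: [0.4968, 0.3507, 0.0184]
eef_rot: [-5.8, 89.8, 31.1]
wrist_force: [-0.6, -1.0, 5.4]
width: 0.0442
t 7.6 pos [0.4968 0.3507 0.0184] head 36.97 tilt 0.0 q [ 35.1  33.9 103.7  -0.   42.3  -1.9] F [-0.6 -1.   5.4] w 0.0442
shift [-0.1316  0.0019 -0.0011] turn -0.0006
```

```bash
python3 -m jog '[[0.03,[-0.045,0,0],0],[0.03,[-0.09,0,0],0],[0.03,[-0.13,0,0],0],[0.03,[-0.135,-0.02,-0.02],0],[0.03,[-0.135,-0.056,-0.042],0]]'
python3 d.py 0.501 -0.336 0.15 37
```

```text
t: 8.1
tool_pos: [0.4967, 0.2816, 0.1547]
eef_rot: [-3.9, 89.7, 33.2]
wrist_force: [-0.2, 0.2, -1.6]
width: 0.0445
t 8.1 pos [0.4967 0.2816 0.1547] head 37.12 tilt 2e-05 q [ 29.4  20.2 104.6   0.   54.9  -7.7] F [-0.2  0.2 -1.6] w 0.0445
shift [ 0.0027 -0.4951 -0.3693] turn 0.0021
```

```bash
python3 -m jog '[[0.03,[0,-0.49,-0.365],0],[0.03,[0,-0.49,-0.365],0],[0.03,[0,-0.49,-0.365],0],[0.03,[0,-0.49,-0.365],0],[0.03,[0,-0.49,-0.365],0]]'
python3 d.py 0.501 -0.336 0.15 37
```

```text
t: 8.6
tool_pos: [0.497, 0.0283, 0.1526]
eef_rot: [-35.0, 89.9, 2.0]
wrist_force: [0.0, -0.3, -0.4]
width: 0.0442
t 8.6 pos [0.497  0.0283 0.1526] head 36.99 tilt 0.0 q [  3.1  14.5 113.3  -0.   52.1 -33.9] F [ 0.  -0.3 -0.4] w 0.0442
shift [ 0.0025 -0.2934 -0.216 ] turn -0.0001
```

I'll stop short, with the pin in free view of the wrist camera, to measure it afresh.

```bash
python3 -m jog '[[0.03,[0,-0.375,-0.215],0],[0.03,[0,-0.375,-0.215],0],[0.03,[0,-0.375,-0.215],0],[0.03,[0,-0.375,-0.215],0],[0.03,[0,-0.375,-0.215],0]]'
python3 -m jog '[[0.03,[0,-0.16,-0.09],0],[0.03,[0,-0.16,-0.09],0],[0.03,[0,-0.16,-0.09],0],[0.03,[0,-0.16,-0.09],0],[0.03,[0,-0.16,-0.09],0]]'
python3 - <<'E'
from h import *
c=grab('wrist');save(c,'w5.png');np.save('w5.npy',c,allow_pickle=True)
E
python3 d.py 0.501 -0.336 0.15 37
```

```text
t: 9.1
tool_pos: [0.5282, -0.2202, 0.1526]
eef_rot: [-58.1, 89.9, -21.1]
wrist_force: [1.0, 0.4, -1.2]
width: 0.044
t: 9.6
tool_pos: [0.5526, -0.4045, 0.1524]
eef_rot: [-88.0, 89.8, -51.2]
wrist_force: [0.8, 0.6, -0.7]
width: 0.0443
t 9.65 pos [ 0.5522 -0.4019  0.152 ] head 36.82 tilt 0.0 q [-36.2  29.6  89.8  -0.   60.6 -73. ] F [ 0.1  0.9 -1.6] w 0.0438
shift [ 0.0019  0.0834 -0.0014] turn -0.0032
```

View pics/w5.png

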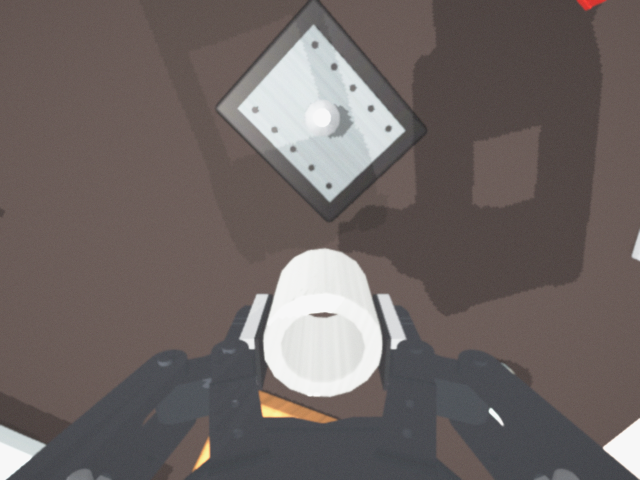

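The wide sleeve is held with its rim centred at about (323,345). The pin tip is at (320,117), clear of everything. I'll measure both in one frame.

Run:
```python
from h import *
c=np.load('w5.npy',allow_pickle=True).item()
t=np.load('top0.npy',allow_pickle=True).item()
im=c['pixels']; g=im.min(2)
cv2.imwrite('pics/pin_w.png',cv2.resize(im[85:150,285:360],None,fx=8,fy=8,interpolation=cv2.INTER_CUBIC)[:,:,::-1])
cv2.imwrite('pics/slv_w.png',cv2.resize(im[240:405,250:395],None,fx=4,fy=4,interpolation=cv2.INTER_CUBIC)[:,:,::-1])
print('tri tip top/wrist',tri(c,(320,117),t,(479.6,277.3)), 'onz',onz(c,320,117,.071))
print('depth tip',dep(c,320,117),'plate',dep(c,290,110),dep(c,350,150))
M=np.array(c['tool_from_camera'])
# rim points by depth, in tool frame
pts=[]
K=np.array([[c['fx'],0,c['cx']],[0,c['fy'],c['cy']],[0,0,1]],float)
for v in range(285,402,1):
  for u in range(255,392,1):
    z=float(c['range_z'][v,u])
    if z<=0: continue
    p=cv2.undistortPoints(np.array([[[u,v]]],float),K,np.array([c['k1'],0,0,0.]))[0,0]
    q=M[:3,:3]@(np.array([p[0],p[1],1])*z)+M[:3,3]
    if im[v,u].min()>120: pts.append([u,v,*q])
P=np.array(pts); m=np.linalg.norm(P[:,3:],axis=1)<.03
P=P[m]; x=P[:,2]; print('x hist',np.histogram(x,bins=12)); top=np.percentile(x,2); k=x<top+.003
Q=P[k]; print('top x',top,k.sum())
hull=cv2.convexHull(Q[:,3:].astype(np.float32)); print('circle in tool y,z',cv2.minEnclosingCircle(hull))
```

```text
tri tip top/wrist (array([ 0.50086533, -0.33652454,  0.06834568]), np.float64(0.0006727130235325106)) onz [ 0.50058055 -0.33661526  0.071     ]
depth tip [ 0.50057645 -0.33661212  0.07076917] plate [ 0.47861736 -0.34532832  0.01670375] [ 0.53283261 -0.34139745  0.01524131]
x hist (array([  43, 4475, 2165, 1246,  977,  758,  649,  458,  357,  289,  222,
        138]), array([-0.04040842, -0.03549168, -0.03057494, -0.0256582 , -0.02074146,
       -0.01582471, -0.01090797, -0.00599123, -0.00107449,  0.00384225,
        0.00875899,  0.01367573,  0.01859248]))
top x -0.032281084788942795 5605
circle in tool y,z ((0.004424868617206812, 0.0005782993976026773), 0.026223396882414818)
```

View pics/pin_w.png

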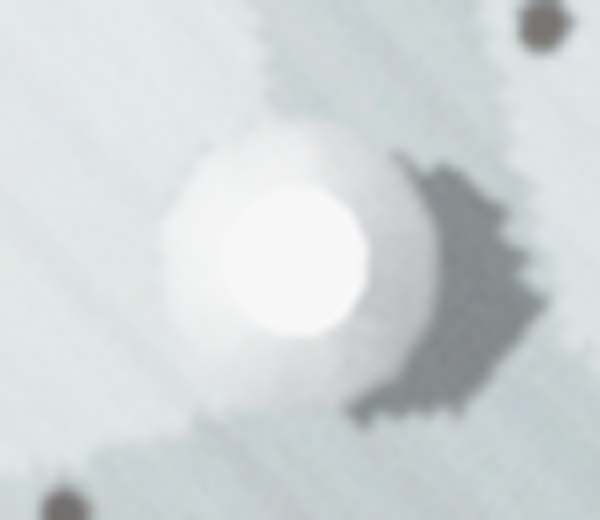

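View pics/slv_w.png

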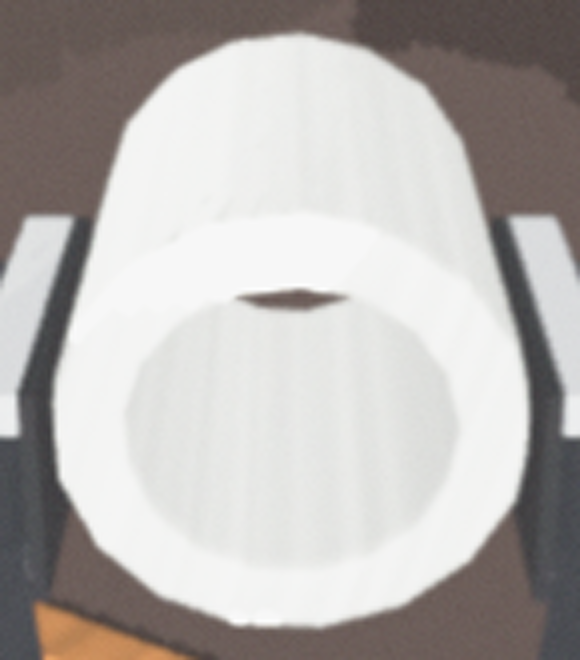

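Run:
```python
from h import *
c=np.load('w5.npy',allow_pickle=True).item(); t=np.load('top0.npy',allow_pickle=True).item()
M=np.array(c['tool_from_camera']);K=np.array([[c['fx'],0,c['cx']],[0,c['fy'],c['cy']],[0,0,1]],float)
def tool(u,v,X):
    p=cv2.undistortPoints(np.array([[[u,v]]],float),K,np.array([c['k1'],0,0,0.]))[0,0]
    d=M[:3,:3]@np.array([p[0],p[1],1]); return M[:3,3]+d*(X-M[0,3])/d[0]
im=c['pixels'][240:405,250:395]
# outer rim extremes and bore extremes on the rim plane
X=-.0325
f=lambda a,b:tool(250+(a+.5)/4-.5,240+(b+.5)/4-.5,X)
L,Rr,T,B=f(55,405),f(528,405),f(297,213),f(297,628)
print('outer',L,Rr,T,B,'c y',(T[1]+B[1])/2,'c z',(L[2]+Rr[2])/2,'dia',B[1]-T[1],Rr[2]-L[2])
L,Rr,T,B=f(125,415),f(458,415),f(297,290),f(297,570)
print('bore c y',(T[1]+B[1])/2,'c z',(L[2]+Rr[2])/2,'dia',B[1]-T[1],Rr[2]-L[2])
for X in (.152-.071,): print('tip tool',tool(321.6,117,X))
```

```text
outer [-0.0325      0.00541712 -0.02130801] [-0.0325      0.0054133   0.02218145] [-0.0325      0.02500866  0.00091441] [-0.0325     -0.02008581  0.00097827] c y 0.0024614251517547474 c z 0.00043672247608761254 dia -0.04509446613986722 0.04348945772507397
bore c y 0.002145088577708447 c z 0.00043674371620347225 dia -0.030521058987179536 0.030687224724975058
tip tool [ 8.10000000e-02  8.58621478e-02 -5.24359570e-05]
```

```bash
python3 -m jog '[[0.03,[0,0.04,0],0],[0.03,[0.02,0.0835,-0.0005],0],[0.03,[0.04,0.0835,-0.0005],0],[0.03,[0.04,0.0835,-0.0005],0],[0.03,[0.04,0.0835,-0.0005],0]]'
python3 - <<'E'
from h import *
c=grab('wrist');save(c,'w6.png');s=grab('side');save(s,'s6.png')
cv2.imwrite('pics/s6c.png',cv2.resize(s['pixels'][80:230,360:510],None,fx=4,fy=4)[:,:,::-1])
E
python3 d.py 0.5016 -0.3384 0.112 37
```

```text
t: 10.15
tool_pos: [0.5024, -0.3331, 0.1124]
eef_rot: [-66.5, 89.9, -29.5]
wrist_force: [1.5, -0.2, -0.7]
width: 0.0445
t 10.25 pos [ 0.5031 -0.3342  0.113 ] head 36.97 tilt 0.0 q [-33.7  25.9 101.9   0.   52.  -70.7] F [-0.1 -0.1 -0.6] w 0.0444
shift [ 0.001  -0.0025 -0.0037] turn -0.0005
```

View pics/w6.png

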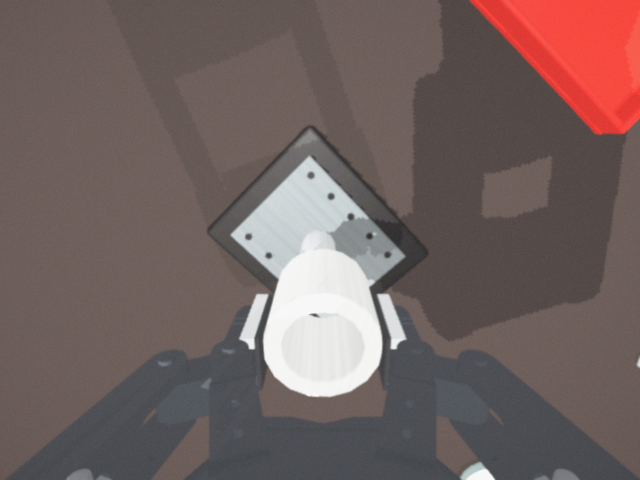

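View pics/s6c.png

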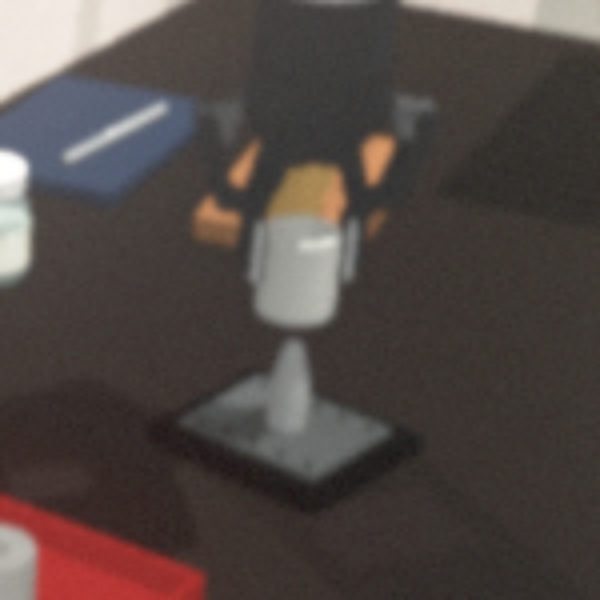

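The side crop shows the sleeve over the pin with its axis in line along the jaw direction. The state pose disagrees with the plan by about 4 mm, so I'll measure the plate corners in the tool frame from both wrist views.

Run:
```python
from h import *
c=grab('wrist');np.save('w7.npy',c,allow_pickle=True)
a=np.load('w5.npy',allow_pickle=True).item()
M=np.array(c['tool_from_camera']);K=np.array([[c['fx'],0,c['cx']],[0,c['fy'],c['cy']],[0,0,1]],float)
def tool(u,v,X):
    p=cv2.undistortPoints(np.array([[[u,v]]],float),K,np.array([c['k1'],0,0,0.]))[0,0]
    d=M[:3,:3]@np.array([p[0],p[1],1]); return M[:3,3]+d*(X-M[0,3])/d[0]
# plate holes: dark spots; refine in patches
def hole(cc,u,v):
    g=cc['pixels'].min(2)[v-5:v+6,u-5:u+6].astype(float); w=np.clip(np.median(g)-20-g,0,None)
    yy,xx=np.mgrid[-5:6,-5:6]; return (u+(w*xx).sum()/w.sum(), v+(w*yy).sum()/w.sum())
h5=[(314,44),(333,66),(352,87),(370,108),(388,128),(254,109),(274,129)]
h7=[(310,175),(331,196),(350,216),(369,236),(387,255),(248,237),(268,255)]
D=[]
z5,z7=.152-.016,.113-.016
for p,q in zip(h5,h7):
    P=tool(*hole(a,*p),z5);Q=tool(*hole(c,*q),z7);D.append(P-Q);print(P.round(4),Q.round(4),(P-Q).round(4))
D=np.array(D);print('moved',np.median(D,0))
tip=tool(321.6,117,.081); print('tip now',tip-np.median(D,0), 'sleeve y,z .0022,.0004')
print(ctrl.get_state()['tool_pos'])
cv2.imwrite('pics/w7c.png',cv2.resize(c['pixels'][215:315,265:385],None,fx=6,fy=6,interpolation=cv2.INTER_CUBIC)[:,:,::-1])
```

```text
[ 0.136   0.1366 -0.0052] [ 0.097   0.0502 -0.0077] [0.039  0.0864 0.0025]
[0.136  0.1222 0.0086] [0.097  0.0358 0.0062] [0.039  0.0865 0.0025]
[0.136  0.1079 0.0227] [0.097  0.0214 0.0201] [0.039  0.0865 0.0025]
[0.136  0.0936 0.0366] [0.097 0.007 0.034] [0.039  0.0866 0.0026]
[0.136  0.0792 0.0505] [ 0.097  -0.0072  0.0478] [0.039  0.0865 0.0027]
[ 0.136   0.0927 -0.0503] [ 0.097   0.0065 -0.053 ] [0.039  0.0863 0.0027]
[ 0.136   0.0783 -0.0363] [ 0.097  -0.0079 -0.039 ] [0.039  0.0862 0.0027]
moved [0.039      0.08645007 0.00257076]
tip now [ 0.042      -0.00058933 -0.00262282] sleeve y,z .0022,.0004
[ 0.50301796 -0.33425143  0.11283299]
```

View pics/w7c.png

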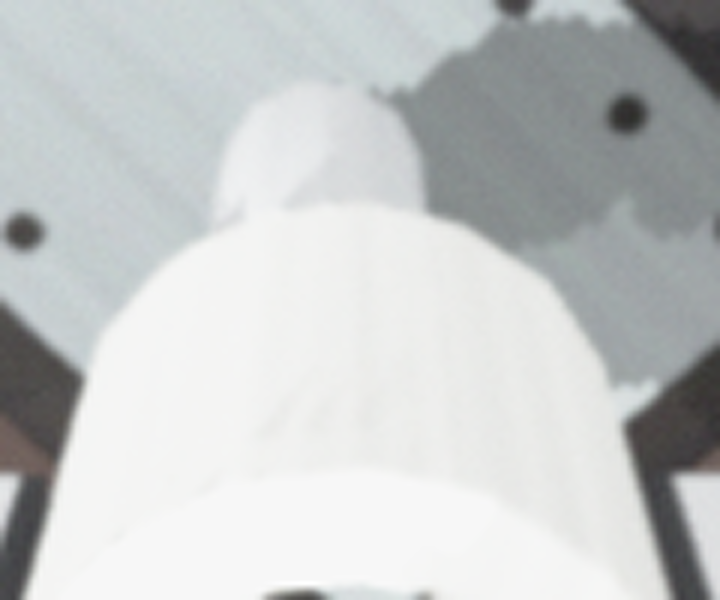

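The two checks agree: shift about -2.7 mm in y and -3.3 mm in z. I'll correct that, then lower over the cone.

```bash
python3 -m jog '[[0.03,[0,-0.0027,-0.0033],0],[0.03,[0,-0.0027,-0.0033],0],[0.03,[0.01,-0.0027,-0.0033],0],[0.03,[0.02,-0.0027,-0.0033],0],[0.03,[0.02,-0.0027,-0.0033],0]]'
python3 d.py 0.5016 -0.3384 0.0335 37
```

```text
t: 10.8
tool_pos: [0.4995, -0.3369, 0.0893]
eef_rot: [108.6, 89.8, 145.6]
wrist_force: [0.0, -0.2, -0.3]
width: 0.0442
t 10.8 pos [ 0.4995 -0.3369  0.0893] head 36.95 tilt 1e-05 q [-34.1  27.8 102.6   0.   49.8 -71.1] F [ 0.  -0.2 -0.3] w 0.0442
shift [ 0.0558 -0.0026  0.0009] turn -0.0009
```

Run:
```python
from h import *
c=grab('wrist');np.save('w8.npy',c,allow_pickle=True);save(c,'w8.png')
print(ctrl.get_state()['tool_pos'])
s=grab('side');cv2.imwrite('pics/s8c.png',cv2.resize(s['pixels'][100:230,370:500],None,fx=4,fy=4)[:,:,::-1])
```

```text
[ 0.49986584 -0.33711877  0.09005526]
```

View pics/w8.png

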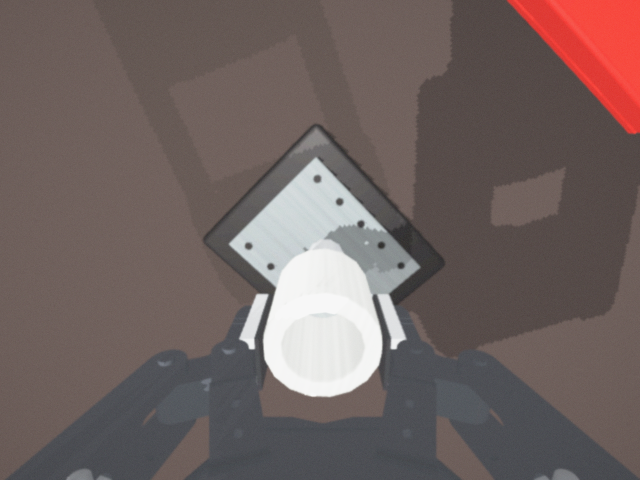

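View pics/s8c.png

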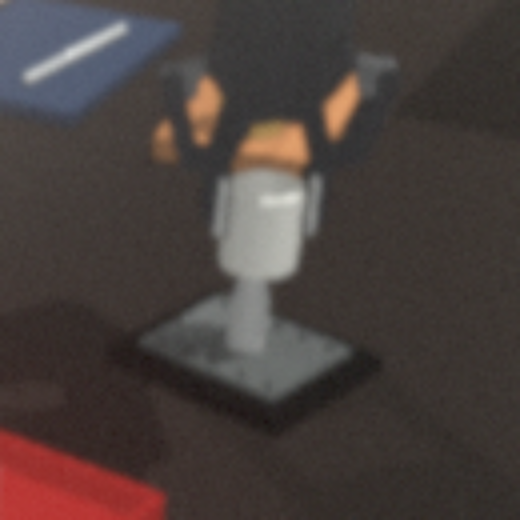

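Run:
```python
from h import *
c=np.load('w8.npy',allow_pickle=True).item()
a=np.load('w5.npy',allow_pickle=True).item()
M=np.array(c['tool_from_camera']);K=np.array([[c['fx'],0,c['cx']],[0,c['fy'],c['cy']],[0,0,1]],float)
def tool(u,v,X):
    p=cv2.undistortPoints(np.array([[[u,v]]],float),K,np.array([c['k1'],0,0,0.]))[0,0]
    d=M[:3,:3]@np.array([p[0],p[1],1]); return M[:3,3]+d*(X-M[0,3])/d[0]
def hole(cc,u,v):
    g=cc['pixels'].min(2)[v-5:v+6,u-5:u+6].astype(float); w=np.clip(np.median(g)-20-g,0,None)
    yy,xx=np.mgrid[-5:6,-5:6]; return (u+(w*xx).sum()/w.sum(), v+(w*yy).sum()/w.sum())
h5=[(314,44),(333,66),(352,87),(370,108),(388,128),(254,109),(274,129)]
h8=[(317,179),(340,202),(361,224),(381,245),(401,265),(248,246),(270,266)]
P5=np.array([tool(*hole(a,*p),.152-.016) for p in h5])
sp=np.linalg.norm(P5[0]-P5[4])
for z in (.07,.073,.076,.079):
    Q=np.array([tool(*hole(c,*q),z) for q in h8]); print(z,np.linalg.norm(Q[0]-Q[4])/sp,(P5-Q)[[0,1,4,5,6],1:].round(4).tolist())
    print('tip now',(tool(321.6,117,.081)-np.median((P5-Q)[[0,1,4,5,6]],0)).round(4))
```

```text
0.07 0.9830398385478277 [[0.0863, -0.0023], [0.086, -0.0022], [0.0855, -0.0012], [0.0855, -0.0028], [0.0853, -0.0025]]
tip now [0.015  0.0003 0.0023]
0.073 0.9969206560615139 [[0.0868, -0.0023], [0.0867, -0.0023], [0.0867, -0.002], [0.0866, -0.0021], [0.0865, -0.0021]]
tip now [ 0.018  -0.0008  0.0021]
0.076 1.0108014735752 [[0.0872, -0.0023], [0.0873, -0.0025], [0.088, -0.0027], [0.0876, -0.0014], [0.0878, -0.0016]]
tip now [ 0.021  -0.0017  0.0022]
0.079 1.0246822910888862 [[0.0876, -0.0022], [0.0879, -0.0026], [0.0892, -0.0034], [0.0886, -0.0008], [0.089, -0.0011]]
tip now [ 0.024  -0.0028  0.0022]
```

Two checks again ask for about -3 mm in y and +1.5 mm in z. The sleeve's lower rim is still around the narrow cone tip, so I'll correct here and go on.

```bash
python3 -m jog '[[0.03,[0,-0.003,0.0015],0],[0.03,[0,-0.003,0.0015],0],[0.03,[0,-0.003,0.0015],0]]'
python3 - <<'E'
from h import *
c=grab('wrist');np.save('w9.npy',c,allow_pickle=True)
a=np.load('w5.npy',allow_pickle=True).item()
M=np.array(c['tool_from_camera']);K=np.array([[c['fx'],0,c['cx']],[0,c['fy'],c['cy']],[0,0,1]],float)
def tool(u,v,X):
    p=cv2.undistortPoints(np.array([[[u,v]]],float),K,np.array([c['k1'],0,0,0.]))[0,0]
    d=M[:3,:3]@np.array([p[0],p[1],1]); return M[:3,3]+d*(X-M[0,3])/d[0]
def hole(cc,u,v):
    for _ in range(3):
        u,v=int(round(u)),int(round(v))
        g=cc['pixels'].min(2)[v-6:v+7,u-6:u+7].astype(float); w=np.clip(np.median(g)-25-g,0,None)
        yy,xx=np.mgrid[-6:7,-6:7]; u,v=u+(w*xx).sum()/w.sum(), v+(w*yy).sum()/w.sum()
    return u,v
h5=[(314,44),(333,66),(254,109),(274,129)]
h8=[(317,175),(340,198),(248,242),(270,262)]
P5=np.array([tool(*hole(a,*p),.152-.016) for p in h5])
Q=np.array([tool(*hole(c,*q),.0735) for q in h8]); print([np.round(hole(c,*q),1).tolist() for q in h8],(P5-Q)[:,1:].round(4).tolist())
print('tip now',(tool(321.6,117,.081)-np.median((P5-Q),0)).round(4))
E
python3 d.py 0.5016 -0.3384 0.0335 37
```

```text
t: 11.2
tool_pos: [0.504, -0.3393, 0.0917]
eef_rot: [-71.0, 90.0, -34.1]
wrist_force: [-0.2, 0.0, -2.0]
width: 0.044
[[313.3, 169.9], [335.5, 193.0], [245.0, 237.4], [267.2, 257.8]] [[0.0816, -0.0001], [0.0814, 0.0], [0.081, -0.0003], [0.0808, -0.0001]]
tip now [0.0185 0.0046 0.0001]
t 11.25 pos [ 0.5039 -0.3392  0.0917] head 36.96 tilt 0.0 q [-34.1  27.9 102.    0.   50.1 -71.1] F [ 0.2 -1.1 -0.5] w 0.0446
shift [ 0.0582  0.0021 -0.0013] turn -0.0007
```

```bash
cat > hol.py <<'E'
import sys
from h import *
c=grab('wrist');a=np.load('w5.npy',allow_pickle=True).item()
M=np.array(c['tool_from_camera']);K=np.array([[c['fx'],0,c['cx']],[0,c['fy'],c['cy']],[0,0,1]],float)
def tool(u,v,X):
    p=cv2.undistortPoints(np.array([[[u,v]]],float),K,np.array([c['k1'],0,0,0.]))[0,0]
    d=M[:3,:3]@np.array([p[0],p[1],1]); return M[:3,3]+d*(X-M[0,3])/d[0]
def hole(cc,u,v):
    for _ in range(4):
        u,v=int(round(u)),int(round(v))
        g=cc['pixels'].min(2)[v-6:v+7,u-6:u+7].astype(float); w=np.clip(np.median(g)-25-g,0,None)
        yy,xx=np.mgrid[-6:7,-6:7]; u,v=u+(w*xx).sum()/w.sum(), v+(w*yy).sum()/w.sum()
    return u,v
h5=[(314,44),(333,66),(254,109),(274,129)]
h8=json.loads(sys.argv[1]); X=float(sys.argv[2])
P5=np.array([tool(*hole(a,*p),.152-.016) for p in h5])
Q=np.array([tool(*hole(c,*q),X) for q in h8]); d=np.median(P5-Q,0)
print('scale',np.linalg.norm(Q[0]-Q[3])/np.linalg.norm(P5[0]-P5[3]),'spread',(P5-Q)[:,1:].std(0).round(4))
t=tool(321.6,117,.081)-d
print('needed shift y,z',(t[1]-.0022).round(4),(t[2]-.0004).round(4)); save(c,'last.png')
E
python3 -m jog '[[0.03,[0,0.0022,0],0],[0.03,[0,0.0022,0],0],[0.03,[0,0.0022,0],0],[0.03,[0,0.0022,0],0],[0.03,[0,0.0022,0],0]]'
python3 hol.py '[[313,172],[336,195],[245,239],[267,260]]' 0.0735
python3 d.py 0.5016 -0.3384 0.0335 37
python3 hol.py '[[313,172],[336,195],[245,239],[267,260]]' 0.0735
python3 d.py 0.5016 -0.3384 0.0335 37
```

```text
t: 11.75
tool_pos: [0.5024, -0.3374, 0.0915]
eef_rot: [-75.6, 90.0, -38.7]
wrist_force: [0.2, 0.3, -1.1]
width: 0.0441
scale 0.9908126763134645 spread [0.0003 0.0001]
needed shift y,z -0.0002 -0.0002
t 11.8 pos [ 0.5024 -0.3374  0.0915] head 36.96 tilt 0.0 q [-34.   27.7 102.3   0.   50.  -71. ] F [-0.2  0.1 -1.4] w 0.0438
shift [ 0.058  -0.0003 -0.0012] turn -0.0008
scale 0.9910551799373253 spread [0.0003 0.0001]
needed shift y,z -0.0002 -0.0002
t 11.85 pos [ 0.5024 -0.3375  0.0915] head 36.96 tilt 0.0 q [-34.   27.7 102.3   0.   50.  -71. ] F [ 0.2 -0.1 -0.4] w 0.0442
shift [ 0.058  -0.0003 -0.0012] turn -0.0008
```

Aligned within 0.3 mm by the holes. I'll lower over the cone slowly.

```bash
python3 -m jog '[[0.03,[0.007,0,0],0],[0.03,[0.014,0,0],0],[0.03,[0.02,0,0],0],[0.03,[0.02,0,0],0],[0.03,[0.02,0,0],0]]'
python3 hol.py '[[316,176],[341,202],[240,251],[264,274]]' 0.0555
python3 d.py 0.5016 -0.3384 0.0335 37
```

```text
t: 12.35
tool_pos: [0.5022, -0.3373, 0.0711]
eef_rot: [107.0, 90.0, 143.9]
wrist_force: [-0.3, 0.7, -1.0]
width: 0.0444
scale 1.0024839508554726 spread [0.     0.0002]
needed shift y,z -0.0011 -0.0004
t 12.4 pos [ 0.5024 -0.3374  0.0714] head 36.96 tilt 0.0 q [-34.   29.3 102.9   0.   47.8 -71. ] F [-0.1 -0.6 -1.2] w 0.0442
shift [ 0.0379 -0.0003 -0.0012] turn -0.0007
```

View pics/last.png

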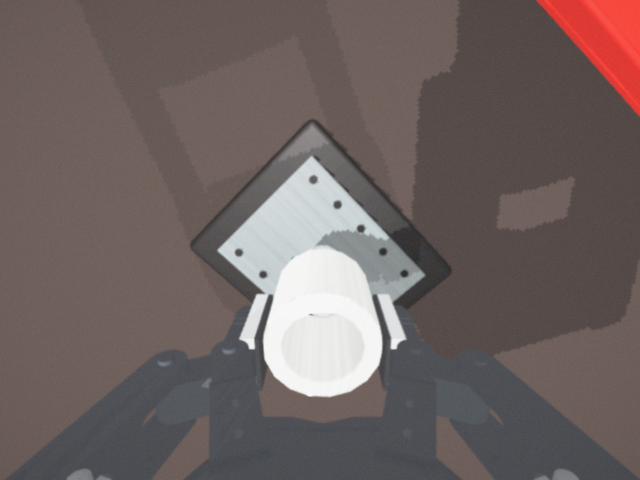

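```bash
python3 -m jog '[[0.03,[0.006,-0.0006,-0.0004],0],[0.03,[0.012,-0.0006,-0.0004],0],[0.03,[0.017,-0.0006,-0.0004],0],[0.03,[0.017,-0.0006,-0.0004],0]]'
python3 -m jog '[[0.03,[0.005,0,0],0],[0.03,[0.01,0,0],0],[0.03,[0.014,0,0],0],[0.03,[0.014,0,0],0]]'
python3 d.py 0.5016 -0.3384 0.0335 37
```

```text
t: 12.8
tool_pos: [0.5018, -0.3378, 0.0534]
eef_rot: [108.0, 89.9, 145.0]
wrist_force: [-0.5, 0.5, -1.0]
width: 0.0442
t: 13.2
tool_pos: [0.502, -0.3379, 0.0397]
eef_rot: [107.3, 89.9, 144.2]
wrist_force: [-0.9, -0.1, -1.3]
width: 0.0441
t 13.2 pos [ 0.502  -0.3379  0.0397] head 36.95 tilt 0.0 q [-34.1  32.  103.5   0.   44.6 -71. ] F [-0.9 -0.1 -1.3] w 0.0441
shift [ 0.0062 -0.0002 -0.0006] turn -0.0008
```

No contact force down to within ~6 mm of the seat. I'll do the last bit slowly.

```bash
python3 -m jog '[[0.03,[0.0015,0,0],0],[0.03,[0.003,0,0],0],[0.03,[0.0045,0,0],0],[0.03,[0.0045,0,0],0]]'
python3 -m jog '[[0.03,[0.001,0,0],0],[0.03,[0.002,0,0],0],[0.03,[0.002,0,0],0]]'
python3 d.py 0.5016 -0.3384 0.0335 37
```

```text
t: 13.6
tool_pos: [0.5023, -0.3381, 0.0358]
eef_rot: [105.5, 90.0, 142.5]
wrist_force: [0.6, 0.0, -1.7]
width: 0.0444
t: 13.9
tool_pos: [0.5025, -0.3383, 0.0344]
eef_rot: [-69.6, 90.0, -32.7]
wrist_force: [-2.3, 1.8, 3.7]
width: 0.044
t 13.9 pos [ 0.5025 -0.3383  0.0344] head 36.95 tilt 0.0 q [-34.1  32.4 103.6   0.   43.9 -71. ] F [-2.3  1.8  3.7] w 0.044
shift [ 0.0009  0.0005 -0.0008] turn -0.0008
```

Contact (+3.7 N) at the expected height, so I'll release and rise.

```bash
python3 -m jog '[[0.06,[0,0,0],0],[0.0854,[0,0,0],0],[0.0854,[0,0,0],0],[0.0854,[0,0,0],0],[0.0854,[-0.005,0,0],0]]'
python3 -m jog '[[0.0854,[-0.03,0,0],0],[0.0854,[-0.07,0,0],0],[0.0854,[-0.11,0,0],0],[0.0854,[-0.13,-0.03,0],0],[0.0854,[-0.13,-0.06,0],0]]'
python3 -m jog '[[0.0854,[0,0,0],0],[0.0854,[0,0,0],0],[0.0854,[0,0,0],0]]'
python3 - <<'E'
from h import *
w=grab('wrist');save(w,'w10.png');s=grab('side');np.save('s10.npy',s,allow_pickle=True);t=grab('top');np.save('t10.npy',t,allow_pickle=True)
A=cv2.resize(s['pixels'][130:270,290:480],(800,590))[:,:,::-1];cv2.imwrite('pics/s10.png',A)
cv2.imwrite('pics/t10.png',cv2.resize(t['pixels'][215:320,320:520],(800,420))[:,:,::-1])
E
python3 d.py 0.5016 -0.3384 0.0335 37
```

```text
t: 14.4
tool_pos: [0.502, -0.3378, 0.0385]
eef_rot: [108.8, 89.9, 145.7]
wrist_force: [-0.7, -0.4, 0.1]
width: 0.0855
t: 14.9
tool_pos: [0.5406, -0.3877, 0.174]
eef_rot: [-73.0, 89.6, -36.0]
wrist_force: [-0.3, 0.1, -0.7]
width: 0.0853
t: 15.2
tool_pos: [0.5375, -0.3851, 0.1683]
eef_rot: [103.7, 89.9, 140.7]
wrist_force: [0.3, 0.4, 0.3]
width: 0.0856
t 15.35 pos [ 0.5379 -0.3853  0.1686] head 36.97 tilt 0.0 q [-35.7  26.9  91.9   0.   61.3 -72.7] F [ 0.7  0.4 -0.9] w 0.0852
shift [ 0.1352  0.0591 -0.0007] turn -0.0005
```

View pics/w10.png

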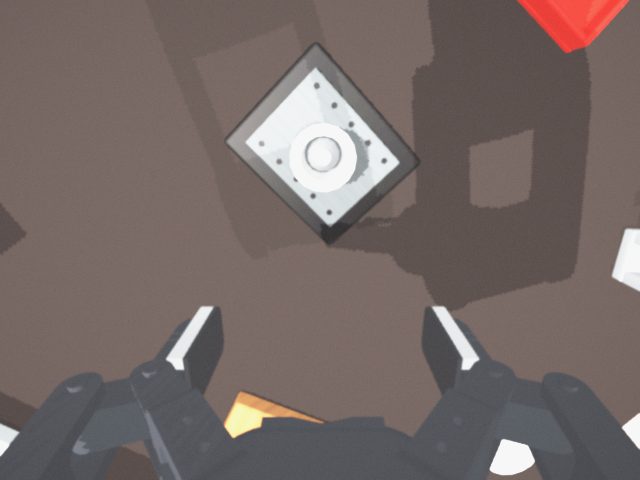

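View pics/s10.png

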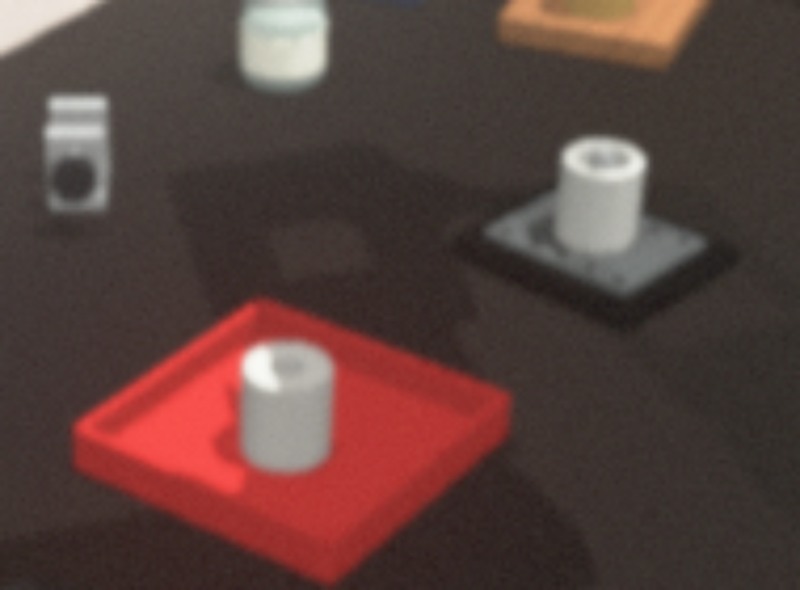

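View pics/t10.png

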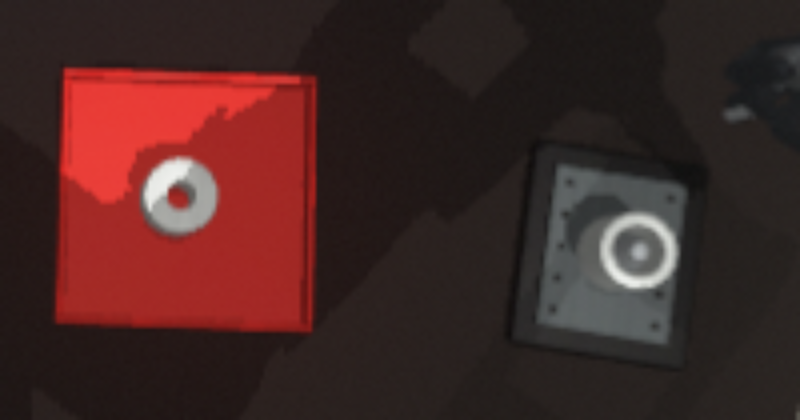

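The wrist view shows the wide sleeve at (322,157) around the pin tip at (322,153). The side view shows it flat on the plate, with the narrow sleeve upright at the tray centre. One height check, then hand in.

Run:
```python
from h import *
t=np.load('t10.npy',allow_pickle=True).item();s=np.load('s10.npy',allow_pickle=True).item()
print('wide rim',tri(t,(320+638/4-.4,215+251/4-.4),s,(290+603*190/800-.4,130+159*140/590-.4)))
print('narrow rim',tri(t,(320+180/4-.4,215+196/4-.4),s,(290+287*190/800-.4,130+367*140/590-.4)))
w=grab('wrist'); print('rim depth z',dep(w,294,157)[2],dep(w,351,157)[2],dep(w,322,184)[2])
print(ctrl.get_state()['t']); job.finish_job()
```

```text
wide rim (array([ 0.50132787, -0.33635081,  0.06473509]), np.float64(0.0002858594176902309))
narrow rim (array([ 0.53373221, -0.06455439,  0.05443326]), np.float64(0.00023546802674520494))
rim depth z 0.06493788705269796 0.06574251557364477 0.06517840441224132
15.4
the job is handed in; nothing more can be done
```

I put the narrow-bored sleeve upright in the red tray and slid the wide-bored one down the gauge pin until it stood on the plate. I handed the job in at 15.4 s; no verdict was reported.

**Last checks, from the top and side pictures:**
- **Wide sleeve:** the rim is at z 0.065 m; fully home would be 0.066 m. Its axis is about 1 mm from the pin's, and depth readings around the rim agree within 1 mm, so it stands level.
- **Narrow sleeve:** the rim is at z 0.054 m, and it stands about 7 mm from the tray's centre.
- **Robot:** the gripper was open and clear of both sleeves. The highest wrist force in the readings was about 6 N.

**Disagreements:** over the pin, the arm's reported position was up to about 5 mm off the planned one, because it was still settling after each move. I corrected it from the plate holes seen in the wrist camera, and both measures then agreed to about 1 mm before I lowered the sleeve. The finger opening read about 44 mm on the 46 mm wide sleeve and 45 mm on the narrow one, and I did not look into why.

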